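# Put the printer spares back into their own trays

## Task

The three printer spares are standing in each other's trays: the stepper motor belongs in the square tray, the pellet hopper in the round tray, and the bearing block in the oblong tray, lying lengthwise along it. Park one of them on the free cork mat and let go of it there to make room, then move them all over, so that each ends upright and released in the middle of its own tray. Set every part down rather than dropping it, never tip one over, and leave the white printed test tower standing where it is.

Things in the scene. Friction and masses are not known exactly. Their poses are not given: they have to be found in the camera images.
- motor: Stepper motor standing upright: square body 42 x 42 mm, 40 mm tall, aluminium end caps with a black middle; a steel shaft 5 mm thick stands up from its centre to 60 mm above the underside. Mass about 0.28 kg. Origin at the centre of the underside, z up, x and y square to its side faces. Grip it across two opposite faces, about 30 mm above the underside.
- hopper: Small black pellet hopper, a round open cup standing upright on a foot: outer diameter 56 mm from 28 to 62 mm above the underside (its rim is at 62 mm), tapering below to a foot of 42 mm diameter; wall 3 mm. Mass about 0.12 kg. Origin at the centre of the underside, z up the axis. Grip it from outside across its diameter, about 44 mm above the underside.
- bearing_block: Aluminium linear bearing block: a bar 84 mm long (its x), 30 mm wide (its y), 40 mm tall (z), with four dark screws on top and a bore showing at each end. Mass about 0.25 kg. Origin at the centre of the underside. Grip it across its 30 mm width, about 30 mm above the underside.
- square_tray: Square blue printed tray, fixed, outside 104 x 104 mm, rim 4 mm thick and 9 mm high, inner floor 4 mm above the table. Origin at its centre on the table, x and y along its sides. The motor's own place.
- round_tray: Round blue printed tray, fixed, outside diameter 116 mm, rim 4 mm thick and 9 mm high, inner floor 4 mm above the table. Origin at its centre on the table. The hopper's own place.
- oblong_tray: Oblong blue printed tray, fixed, outside 136 mm along its x and 78 mm along its y, rim 4 mm thick and 9 mm high, inner floor 4 mm above the table. Origin at its centre on the table. The bearing block's own place, the block's length along the tray's length (either way round).
- cork_mat: Flat square cork mat, 110 x 110 mm and 4 mm thick, fixed on the table, empty at the start: the free spot. Origin at the centre of its underside, on the table.
- test_tower: Slender white printed test tower, loose, standing upright near the middle of the work area: 70 mm tall, 24 mm square on a 36 mm square foot 6 mm thick. Origin at the centre of its underside. To be left alone. Everything else lying between the trays (wrench, hex keys) is lower than 15 mm.

How it is judged:
On the way:
1. one of the three parts stands on the cork mat (centre within 35 mm of the mat's), upright and released (((horizontal distance between motor and cork_mat below 0.035 m and z of motor in the frame of cork_mat below 0.009 m and angle between motor's own z axis and vertical below 0.15 rad and contact force between motor and the fingers below 0.1 N) or (horizontal distance between hopper and cork_mat below 0.035 m and z of hopper in the frame of cork_mat below 0.009 m and angle between hopper's own z axis and vertical below 0.15 rad and contact force between hopper and the fingers below 0.1 N) or (horizontal distance between bearing_block and cork_mat below 0.035 m and z of bearing_block in the frame of cork_mat below 0.009 m and angle between bearing_block's own z axis and vertical below 0.15 rad and contact force between bearing_block and the fingers below 0.1 N))), for 0.2 s.
At the end, for the whole second after the job is handed in: Motor in the square tray, hopper in the round, block in the oblong: centres within 13 mm of the tray's, on its floor, upright within 8 degrees, at rest, released; block along the tray within 17 degrees; test tower within 20 mm of where it stood (horizontal distance between motor and square_tray below 0.013 m and z of motor in the frame of square_tray below 0.009 m and angle between each of motor, hopper, bearing_block's own z axis and vertical below 0.15 rad and linear speed of each of motor, hopper, bearing_block below 0.02 m/s and contact force between each of motor, hopper, bearing_block and the fingers below 0.1 N and horizontal distance between hopper and round_tray below 0.013 m and z of hopper in the frame of round_tray below 0.009 m and horizontal distance between bearing_block and oblong_tray below 0.013 m and z of bearing_block in the frame of oblong_tray below 0.009 m and angle between the x axis of bearing_block and the x axis of oblong_tray, either way round below 0.3 rad and distance of test_tower from where it was at the start of the episode below 0.02 m and angle between test_tower's own z axis and vertical below 0.3 rad); the robot touches nothing.
It fails at once if a part is tipped over (more than 45 degrees) (angle between any of motor, hopper, bearing_block's own z axis and vertical above 0.8 rad).
It fails at once if a part is let go with its underside more than 35 mm above the table ((height (world z) of motor above 0.035 m and contact force between motor and the fingers below 0.02 N) or (height (world z) of hopper above 0.035 m and contact force between hopper and the fingers below 0.02 N) or (height (world z) of bearing_block above 0.035 m and contact force between bearing_block and the fingers below 0.02 N)).
It fails at once if the test tower is shoved more than 20 mm or knocked over (distance of test_tower from where it was at the start of the episode above 0.02 m or angle between test_tower's own z axis and vertical above 0.3 rad).
It also fails if it takes over 106 s, if anything falls off the work surface, if the arm or the gripper's body presses on something with over 40 N, if the wrist force passes 120 N, or if a joint passes its speed limit or range.

## Robot

A 6-joint arm with a two-finger parallel gripper is mounted at the origin on the work surface. World frame = base frame: x ahead of the robot, y to its left, z up, the work surface at z = 0. Lengths are in m, angles in rad, forces in N, time in s.
With the tool pointing down it reaches from about 0.425 to 1.125 m from the base axis. Payload 14.9 kg.
Tool frame: the origin (TCP) lies midway between the tips of the shut fingers; the grasp point (between the pads) lies 19 mm behind it; z points along the fingers, y is the direction in which the jaws open and shut (so a half turn about z gives the same grasp; the last joint's range is limited). The gripper opens to 91 mm and grips with 3 to 60 N. Pads are 32 mm wide; open, the fingers measure 118 mm over their backs; the gripper's body (76 mm by 178 mm) begins 60 mm behind the grasp point.
Start: joints at [-1.193, 0.379, 1.734, -0, 1.028, -0.033], TCP at [0.28, -0.642, 0.214] pointing down, gripper open.
Joint ranges: [-2.77, 2.77], [-0.74, 2.19], [0, 2.66], [-1.06, 4.2], [0.31, 2.87], [-3.08, 3.08]. Speed limits (rad/s): [1.89, 1.89, 2.39, 3.14, 3.14, 3.14].

## Interface

Orientations are given as [roll, pitch, yaw] about the fixed x, y, z axes, in that order (R = Rz(yaw) Ry(pitch) Rx(roll)).
In Python, from cell import env, imaging gives the robot as it stands.
- The arm moves only by the tool servo_tool, never from a script. Its argument "series" is a list of rows, each a list of 2 entries, a list of its own where there are three numbers: the shift along the tool's x, y, z in mm, then the turn, a rotation vector about the tool's x, y, z in rad. In form: [[[tx, ty, tz], [wx, wy, wz]], ...]. A call has 1 to 10 rows; each row is the pose to reach, as a shift and turn from the pose commanded when the call began, along the tool's axes at that moment; what a row does not reach only later rows make up. A row lasts 1/12 s, in which the tool goes at most 41.7 mm and 7.16 degrees, less where a joint would pass 70% of its speed; a pose out of reach is approached as far as the arm can. A call with a gripper value outside its range is refused whole. "fingers" is the closure, from 0 (fully open) to 1 (shut), set as the call begins (left out, the last holds). The fingers move at their own pace and stop on an object; the grip force is fixed at half the most. Time passes only in rows, so rows that repeat a pose let the fingers close. It gives the time, the measured TCP pose, the force and the opening at its end, in the units of the state.
- env.read_state(): the state, without advancing time (a new reading comes with each control period).
- imaging.grab_frame(name): name is "scene" or "top" or "wrist"; returns the picture (384x512x3 uint8, red, green, blue); there is no depth.
- imaging.camera_info(name): a dict with "vfov" (degrees; the focal length in pixels is half the picture's height over the tangent of half this angle, whatever the lens; pixels are square), "cx", "cy" (the principal point, pixels), "k1" (the pictures are not rectified: a ray, as slopes to the right and down, at radius r is drawn at 1 + k1 r^2 times it, then the intrinsics apply), "pose" (4x4, takes a point from camera to world coordinates). Camera axes: x right, y up, looking along -z (the intrinsics and any distortion apply to the point x, -y, -z); pixel columns grow to the right and rows downward; lengths in m; the calibration is good to about 2 mm. A picture is of the moment at which its call begins: read the wrist's pose just before it. camera_info takes no time and is no camera call; for the wrist camera it gives the pose at the moment of the call.
- env.sign_off(): hands the job in, once; it reports no verdict.
The state is a dict: "clock": time; "qpos": joint angles; "dq": joint speeds; "tau": joint torques, N m; "ee_pos": TCP position; "eef_rot": TCP orientation; "ft_force": force on the tool from outside, world axes, zero at the start; "wrist_torque": the same for the moment, N m; "finger_gap": opening from 0.0 (shut) to 1.0 (fully open).
Only numpy, scipy, OpenCV 4.12 (cv2) and the standard library are available. Lean on these libraries where they do the work, as an engineer would, in place of code of your own. Each camera call takes 0.05 s, during which the arm holds its last target. There are 200 camera calls.

## Working session

There is one attempt and no reset: what is moved stays moved. The work goes in short steps, Python scripts to look and compute and a tool call to move; the robot and the scene stay as the last step left them, time stands still between calls to the robot, and variables do not carry over. Pictures are saved under pics/ and viewed, about 12 in all and at most 16, crops included, and the job is handed in when it is done.

Besides the shell and the picture viewer there is one more tool, called after "Request:" as a command line: name --argument value ..., lists and objects as JSON in quotes. servo_tool: Moves the arm, as the interface text tells. Its arguments: {"type":"object","properties":{"series":{"type":"array","items":{"type":"array"}},"fingers":{"type":"number"}},"required":["series"]}

```bash
mkdir -p pics; ls; python3 - <<'E'
from cell import env, imaging
import cv2
s=env.read_state(); print({k:s[k] for k in ('clock','qpos','ee_pos','eef_rot','finger_gap')})
for n in ('top','scene'):
    c=imaging.camera_info(n); print(n,c)
    cv2.imwrite(f'pics/{n}0.png',cv2.resize(imaging.grab_frame(n)[:,:,::-1],(800,600),interpolation=cv2.INTER_CUBIC))
print(imaging.camera_info('wrist'))
E
```

```text
pics
{'clock': 0.0, 'qpos': array([-1.19329437e+00,  3.79392712e-01,  1.73480118e+00,  2.42570942e-05,
        1.02850557e+00, -3.32956228e-02]), 'ee_pos': array([ 0.2793899 , -0.64137911,  0.21328924]), 'eef_rot': array([-3.14048715e+00, -5.75966247e-05,  4.10785020e-01]), 'finger_gap': 0.9993427563745444}
top {'vfov': 50.80076558082525, 'cx': 259.04282220625197, 'cy': 190.7442558921448, 'k1': 0.02250318627502167, 'pose': array([[-0.0092208 ,  0.99372922, -0.11143259,  0.42189197],
       [-0.99993125, -0.00997041, -0.00617162,  0.01222243],
       [-0.00724394,  0.11136803,  0.99375283,  0.97142049],
       [ 0.        ,  0.        ,  0.        ,  1.        ]])}
scene {'vfov': 42.245085611834796, 'cx': 256.77000844861243, 'cy': 186.05990143466744, 'k1': -0.22347584287813538, 'pose': array([[-0.52293652, -0.4922784 ,  0.69584436,  1.25867807],
       [ 0.85213188, -0.32129284,  0.41308858,  0.40932892],
       [ 0.02021523,  0.80897026,  0.58750188,  0.64832471],
       [ 0.        ,  0.        ,  0.        ,  1.        ]])}
{'vfov': 68.04538302804711, 'cx': 260.85298383773625, 'cy': 191.2976520811572, 'k1': -0.0027922969496720173, 'pose': array([[ 3.99236432e-01,  8.77237676e-01,  2.66578940e-01,
         3.55190493e-01],
       [-9.16847621e-01,  3.82255625e-01,  1.15200162e-01,
        -6.09036064e-01],
       [-8.43377065e-04, -2.90404368e-01,  9.56903648e-01,
         3.83860414e-01],
       [ 0.00000000e+00,  0.00000000e+00,  0.00000000e+00,
         1.00000000e+00]])}
```

View pics/top0.png

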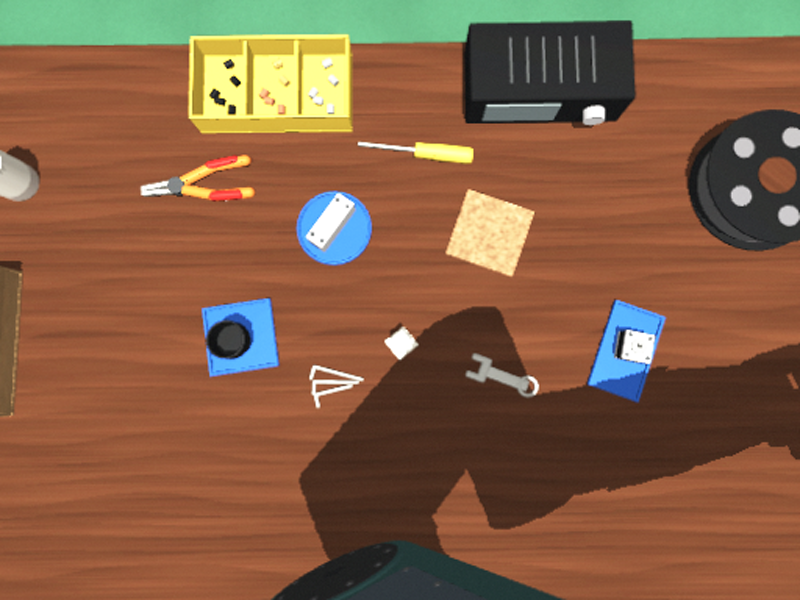

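View pics/scene0.png

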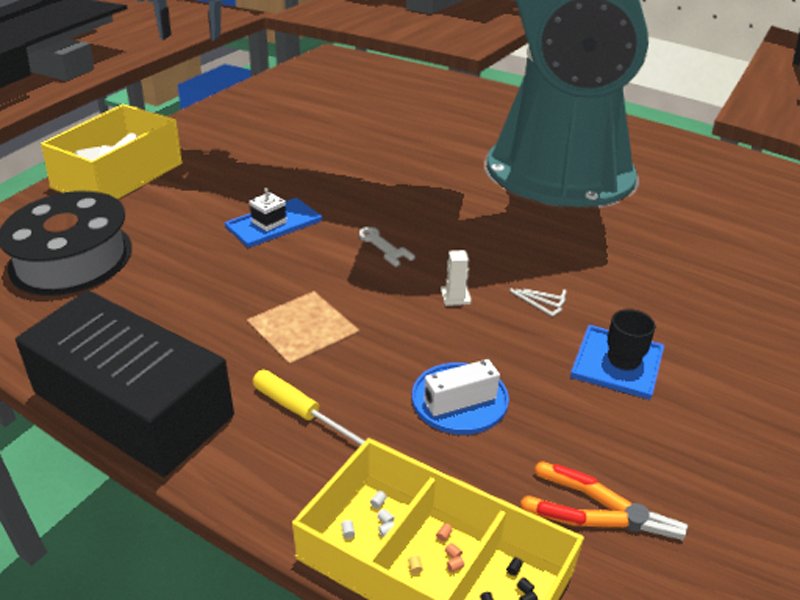

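The top view (800-px scale) shows the block in the round tray (335,228), the hopper in the square tray (240,338), the motor in the oblong tray (637,347), the cork mat at (490,232) and the tower at (401,342). Next I'll measure the trays by colour and read the parts off enlarged crops.

```bash
cat > h.py <<'E'
from cell import env, imaging
import cv2, numpy as np
def px2w(c,uv,z):
    uv=np.atleast_2d(np.float64(uv)); f=192/np.tan(np.radians(c['vfov'])/2)
    K=np.array([[f,0,c['cx']],[0,f,c['cy']],[0,0,1]])
    n=cv2.undistortPoints(uv.reshape(-1,1,2),K,np.array([c['k1'],0,0,0.])).reshape(-1,2)
    d=np.c_[n[:,0],-n[:,1],-np.ones(len(n))]@c['pose'][:3,:3].T; o=c['pose'][:3,3]
    return (o+d*((z-o[2])/d[:,2])[:,None])[:,:2]
def rect(c,mask,z):
    k,l,st,_=cv2.connectedComponentsWithStats(mask.astype(np.uint8))
    out=[]
    for i in range(1,k):
        if st[i,4]<300: continue
        cs,_=cv2.findContours((l==i).astype(np.uint8),cv2.RETR_EXTERNAL,cv2.CHAIN_APPROX_NONE)
        w=px2w(c,cs[0].reshape(-1,2),z)*1000
        r=cv2.minAreaRect(w.astype(np.float32)); ce=cv2.minEnclosingCircle(w.astype(np.float32))
        out.append((st[i,:4].tolist(),np.round(r[0],1),np.round(r[1],1),round(r[2],1),np.round(ce[0],1),round(ce[1],1)))
    return out
E
python3 - <<'E'
from h import *
im=imaging.grab_frame('top'); c=imaging.camera_info('top'); np.save('pics/top.npy',im)
hsv=cv2.cvtColor(im,cv2.COLOR_RGB2HSV); H,S,V=[hsv[...,i] for i in range(3)]
for r in rect(c,(H>100)&(H<125)&(S>130)&(V>40),.009): print('blue',r)
m=(H>8)&(H<25)&(V>170)&(S>60)
m[:,:270]=0; m[:, 360:]=0; m[:115]=0; m[190:]=0
for r in rect(c,m,.004): print('mat',r)
cells=[]
for x,y in ((153,216),(214,146),(405,224),(257,219)):
    cells.append(cv2.resize(im[y-30:y+30,x-40:x+40],(400,300),interpolation=cv2.INTER_CUBIC))
g=np.vstack([np.hstack(cells[:2]),np.hstack(cells[2:])])
cv2.imwrite('pics/crops.png',g[:,:,::-1])
E
```

```text
blue ([190, 122, 48, 48], array([641.8, 127.7]), array([115.2, 113.6]), 44.5, array([641.7, 128. ]), 58.1)
blue ([129, 191, 49, 50], array([474. , 270.3]), array([104.4, 105.5]), 8.1, array([474.5, 270.5]), 71.7)
blue ([376, 192, 50, 65], array([ 448., -315.]), array([ 79.6, 137. ]), 69.3, array([ 447.7, -315.2]), 77.3)
mat ([285, 121, 58, 56], array([ 632.1, -114.2]), array([111.6, 111.9]), 70.1, array([ 632.5, -115.3]), 77.2)
```

View pics/crops.png

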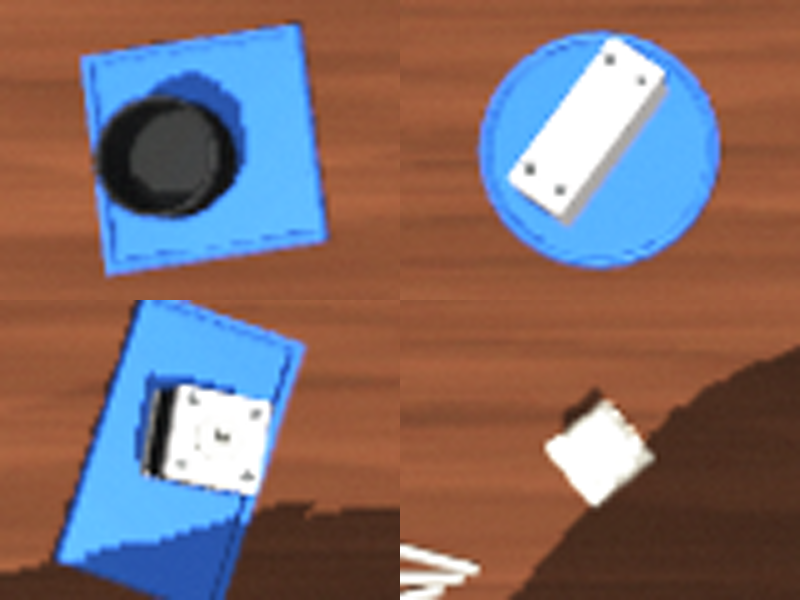

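```bash
python3 - <<'E'
from h import *
c=imaging.camera_info('top')
def w(pts,org,cell,z): return px2w(c,(np.array(pts)-cell+.5)/5-.5+np.array(org),z)*1000
def show(n,p):
    e=np.roll(p,-1,0)-p
    print(n,'c',p.mean(0).round(1),'sides',np.linalg.norm(e,axis=1).round(1),'ang',np.degrees(np.arctan2(e[:,1],e[:,0])).round(1))
show('block',w([(612,37),(665,72),(563,216),(509,178)],(174,116),(400,0),.044))
show('motor',w([(178,385),(273,403),(255,495),(165,480)],(365,194),(0,300),.044))
show('tower',w([(605,400),(655,457),(597,507),(545,450)],(217,189),(400,300),.07))
print('hopper rim',w([(160,156)],(113,186),(0,0),.066), w([(97,156),(222,156),(160,95),(160,216)],(113,186),(0,0),.066).round(1).tolist(), 'floor',w([(175,152)],(113,186),(0,0),.01))
E
```

```text
block c [644.9 129.2] sides [30.2 83.1 31.2 82.4] ang [-124.4  145.1   54.2  -35.6]
motor c [ 451.6 -320.6] sides [43.4 42.9 40.8 43.8] ang [-101.4  166.    80.   -10.5]
tower c [459.1  23.6] sides [33.8 34.  34.3 34.8] ang [-139.3  130.1   42.   -50.7]
hopper rim [[467.32551147 274.45079625]] [[467.6, 302.6], [467.0, 246.7], [494.7, 275.1], [440.6, 273.8]] floor [[471.96137014 283.5943448 ]]
```

```bash
cat >> h.py <<'E'
from scipy.spatial.transform import Rotation as Ro
def plan(*targets):
    "targets (x,y,z mm,yaw deg): shift/turn from the measured pose, all from the same start"
    s=env.read_state(); R=Ro.from_euler('xyz',s['eef_rot']); p=s['ee_pos']*1000
    print('t',round(s['clock'],2),'p',p.round(1),'rpy',np.degrees(s['eef_rot']).round(2),'q',np.degrees(s['qpos']).round(0),'F',s['ft_force'].round(1),'gap',round(s['finger_gap']*91,1))
    for x,y,z,yaw in targets:
        Rt=Ro.from_euler('xyz',[np.pi,0,np.radians(yaw)])
        print((x,y,z,yaw),'->',(R.inv().apply(np.array([x,y,z])-p)).round(1),(R.inv()*Rt).as_rotvec().round(3))
E
python3 -c "
from h import *
plan((451.6,-320.6,130,-11.5))"
```

```text
t 0.15 p [ 279.4 -641.5  213.4] rpy [-179.95   -0.     23.54] q [-68.  22.  99.   0.  59.  -2.] F [-0.2  0.3 -0.5] gap 90.9
(451.6, -320.6, 130, -11.5) -> [ 286.  -225.4   83.6] [-0.001  0.     0.612]
```

Request:
servo_tool --series '[[[10,-8,3],[0,0,0.03]],[[35,-27,10],[0,0,0.08]],[[64,-50,19],[0,0,0.14]],[[93,-73,27],[0,0,0.2]],[[122,-96,36],[0,0,0.26]],[[151,-119,44],[0,0,0.33]],[[180,-142,53],[0,0,0.4]],[[210,-165,61],[0,0,0.46]],[[240,-189,70],[0,0,0.52]],[[262,-207,77],[0,0,0.57]]]' --fingers 0

```text
clock: 0.98
ee_pos: [0.4376, -0.3448, 0.1363]
eef_rot: [-3.141, 0.0, -0.162]
ft_force: [0.0, 0.3, 0.7]
finger_gap: 0.999
```

Request:
servo_tool --series '[[[10,-8,3],[0,0,0.02]],[[24,-18,7],[0,0,0.04]],[[24,-18,7],[0,0,0.04]],[[24,-18,7],[0,0,0.04]]]'

```text
clock: 1.32
ee_pos: [0.4637, -0.333, 0.1297]
eef_rot: [-3.141, 0.001, -0.197]
ft_force: [0.0, 0.8, 0.1]
finger_gap: 1.001
```

```bash
python3 - <<'E'
from h import *
plan((451.6,-320.6,16,-11.5))
c=imaging.camera_info('wrist'); im=imaging.grab_frame('wrist'); np.save('pics/w1.npy',im)
cv2.imwrite('pics/w1.png',cv2.resize(im[:,:,::-1],(800,600),interpolation=cv2.INTER_CUBIC)); np.save('pics/w1c.npy',c,allow_pickle=True)
E
```

```text
t 1.32 p [ 463.7 -333.   129.7] rpy [-1.7999e+02  3.0000e-02 -1.1310e+01] q [-38.  17. 117.  -0.  46.  63.] F [0.  0.8 0.1] gap 91.1
(451.6, -320.6, 16, -11.5) -> [-14.3  -9.8 113.7] [-0.     0.001  0.003]
```

View pics/w1.png

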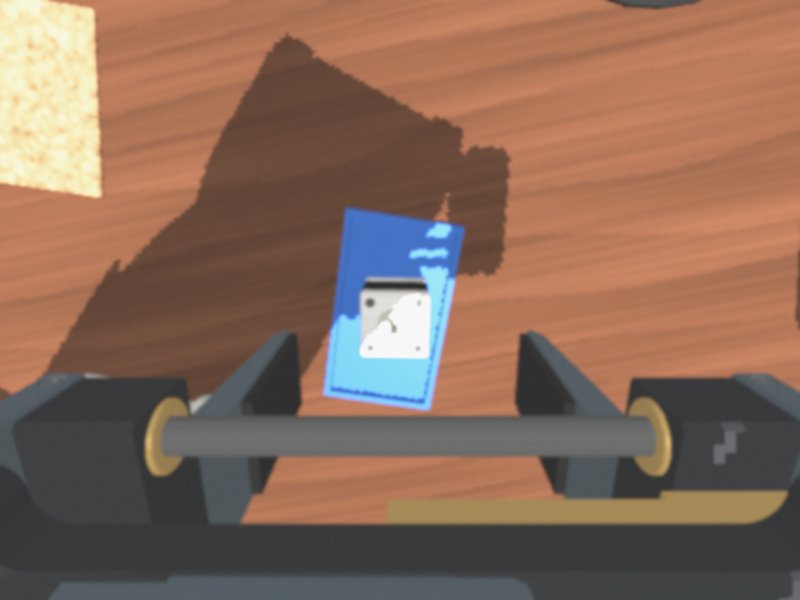

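The wrist view shows the motor's top with corners at about (361,289), (432,291), (430,359) and (360,357), with the fingers well to either side. My second move was written in stale axes, so it landed about 17 mm off. I'll compute the correction from this picture.

```bash
python3 - <<'E'
from h import *
c=np.load('pics/w1c.npy',allow_pickle=True).item()
p=px2w(c,np.array([(361,289),(432,291),(430,359),(360,357)])*.64-.18,.044)*1000
e=np.roll(p,-1,0)-p
print(p.mean(0).round(1),np.linalg.norm(e,axis=1).round(1),np.degrees(np.arctan2(e[:,1],e[:,0])).round(1))
im=np.load('pics/w1.npy'); hsv=cv2.cvtColor(im,cv2.COLOR_RGB2HSV); H,S,V=[hsv[...,i] for i in range(3)]
for r in rect(c,(H>98)&(H<125)&(S>110)&(V>40),.009): print(r)
E
```

```text
[ 453.8 -323.9] [42.5 44.4 43.9 44.3] [-103.   168.    76.9  -13.9]
([208, 133, 89, 128], array([ 449.7, -317.8]), array([ 77.6, 136.2]), 69.4, array([ 450.1, -317.5]), 76.7)
```

Request:
servo_tool --series '[[[-6,-4,8],[0,0,0.02]],[[-13,-9,25],[0,0,0.02]],[[-13,-9,50],[0,0,0.02]],[[-13,-9,75],[0,0,0.02]],[[-13,-9,95],[0,0,0.02]],[[-13,-9,108],[0,0,0.02]],[[-13,-9,114],[0,0,0.02]],[[-13,-9,114],[0,0,0.02]]]'

```text
clock: 2.03
ee_pos: [0.4517, -0.3218, 0.0149]
eef_rot: [-3.141, 0.002, -0.22]
ft_force: [0.0, -0.7, -0.0]
finger_gap: 1.003
```

Request:
servo_tool --series '[[[0,0,0],[0,0,0]],[[0,0,0],[0,0,0]],[[0,0,0],[0,0,0]],[[0,0,0],[0,0,0]],[[0,0,0],[0,0,0]],[[0,0,0],[0,0,0]],[[0,0,0],[0,0,0]],[[0,0,0],[0,0,0]]]' --fingers 1

```text
clock: 2.7
ee_pos: [0.4527, -0.322, 0.016]
eef_rot: [3.142, -0.0, -0.219]
ft_force: [-0.6, 0.4, 1.6]
finger_gap: 0.459
```

Request:
servo_tool --series '[[[0,0,-3],[0,0,0]],[[0,0,-10],[0,0,0]],[[0,0,-22],[0,0,0]],[[0,0,-36],[0,0,0]],[[3,-5,-48],[0,0,0]],[[10,-18,-56],[0,0,0]],[[20,-37,-60],[0,0,0]],[[32,-60,-60],[0,0,0]],[[45,-84,-60],[0,0,0]],[[58,-108,-60],[0,0,0]]]'

```text
clock: 3.53
ee_pos: [0.5339, -0.2281, 0.0773]
eef_rot: [3.141, -0.001, -0.22]
ft_force: [-0.1, -1.1, -3.1]
finger_gap: 0.456
```

Request:
servo_tool --series '[[[13,-24,0],[0,0,0]],[[26,-48,0],[0,0,0]],[[38,-71,0],[0,0,0]],[[49,-92,0],[0,0,0]],[[59,-111,0],[0,0,0]],[[66,-124,0],[0,0,0]],[[70,-131,0],[0,0,0]],[[72,-134,0],[0,0,0]],[[72,-134,0],[0,0,0]],[[72,-134,0],[0,0,0]]]'

```text
clock: 4.37
ee_pos: [0.6317, -0.1146, 0.076]
eef_rot: [3.142, 0.0, -0.22]
ft_force: [-0.4, -0.1, -2.0]
finger_gap: 0.459
```

Request:
servo_tool --series '[[[0,0,5],[0,0,0]],[[0,0,16],[0,0,0]],[[0,0,30],[0,0,0]],[[0,0,42],[0,0,0]],[[0,0,50],[0,0,0]],[[0,0,55],[0,0,0]],[[0,0,58],[0,0,0]],[[0,0,60],[0,0,0]],[[0,0,60],[0,0,0]],[[0,0,60],[0,0,0]]]'

```text
clock: 5.2
ee_pos: [0.6326, -0.1141, 0.0163]
eef_rot: [-3.142, -0.001, -0.219]
ft_force: [0.2, -0.5, -1.5]
finger_gap: 0.458
```

Request:
servo_tool --series '[[[0,0,0.5],[0,0,0]],[[0,0,0.5],[0,0,0]],[[0,0,0.5],[0,0,0]]]'

```text
clock: 5.45
ee_pos: [0.6326, -0.1141, 0.016]
eef_rot: [-3.142, -0.001, -0.219]
ft_force: [-2.5, 0.6, 5.6]
finger_gap: 0.458
```

Contact (+5.6 N): the motor is on the mat. I'll open, wait and retreat.

Request:
servo_tool --series '[[[0,0,0],[0,0,0]],[[0,0,0],[0,0,0]],[[0,0,0],[0,0,0]],[[0,0,0],[0,0,0]],[[0,0,0],[0,0,0]],[[0,0,0],[0,0,0]],[[0,0,0],[0,0,0]],[[0,0,0],[0,0,0]]]' --fingers 0

```text
clock: 6.12
ee_pos: [0.6322, -0.1141, 0.0154]
eef_rot: [3.142, 0.0, -0.219]
ft_force: [-0.0, 0.6, -0.2]
finger_gap: 0.991
```

Request:
servo_tool --series '[[[0,0,-10],[0,0,0]],[[0,0,-35],[0,0,0]],[[0,0,-65],[0,0,0]],[[0,0,-95],[0,0,0]],[[0,0,-115],[0,0,0]],[[0,0,-125],[0,0,0]],[[0,0,-125],[0,0,0]]]'

```text
clock: 6.7
ee_pos: [0.6334, -0.1143, 0.1432]
eef_rot: [-3.142, -0.004, -0.219]
ft_force: [0.9, 0.4, -0.4]
finger_gap: 1.004
```

```bash
python3 -c "
from h import *
plan((645,129,120,-35),(645,129,15,-35))"
```

```text
t 6.7 p [ 633.4 -114.3  143.2] rpy [-180.     -0.22  -12.56] q [-12.  22. 108.   0.  50.  90.] F [ 0.9  0.4 -0.4] gap 91.4
(645, 129, 120, -35) -> [ -41.7 -240.    23. ] [-0.001 -0.004  0.392]
(645, 129, 15, -35) -> [ -42.1 -240.   128. ] [-0.001 -0.004  0.392]
```

Request:
servo_tool --series '[[[-2,-10,1],[0,0,0.02]],[[-6,-35,3],[0,0,0.06]],[[-11,-65,6],[0,0,0.11]],[[-16,-95,9],[0,0,0.16]],[[-22,-125,12],[0,0,0.21]],[[-27,-155,15],[0,0,0.26]],[[-32,-185,18],[0,0,0.31]],[[-37,-212,21],[0,0,0.35]],[[-40,-230,22],[0,0,0.38]],[[-42,-240,23],[0,0,0.39]]]'

```text
clock: 7.53
ee_pos: [0.6424, 0.1314, 0.1155]
eef_rot: [3.14, 0.002, -0.61]
ft_force: [-0.6, -0.3, -0.4]
finger_gap: 0.998
```

Request:
servo_tool --series '[[[0,0,0],[0,0,0]],[[0,0,0],[0,0,0]]]'

```text
clock: 7.7
ee_pos: [0.6426, 0.1294, 0.1161]
eef_rot: [3.14, 0.001, -0.608]
ft_force: [0.2, -0.6, -0.5]
finger_gap: 1.001
```

```bash
python3 - <<'E'
from h import *
plan((645,129,15,-35))
c=imaging.camera_info('wrist'); im=imaging.grab_frame('wrist'); np.save('pics/w2.npy',im)
cv2.imwrite('pics/w2.png',cv2.resize(im[:,:,::-1],(800,600),interpolation=cv2.INTER_CUBIC)); np.save('pics/w2c.npy',c,allow_pickle=True)
hsv=cv2.cvtColor(im,cv2.COLOR_RGB2HSV); H,S,V=[hsv[...,i] for i in range(3)]
for r in rect(c,(H>98)&(H<125)&(S>110)&(V>40),.009): print(r)
E
```

```text
t 7.7 p [642.6 129.4 116.1] rpy [ 1.7992e+02  8.0000e-02 -3.4830e+01] q [  9.  25. 107.  -0.  48. 134.] F [ 0.2 -0.6 -0.5] gap 91.1
(645, 129, 15, -35) -> [  2.4  -1.2 101.1] [0.001 0.001 0.003]
([206, 130, 113, 108], array([645.1, 125.4]), array([114.1, 111.3]), 50.0, array([643.7, 126.8]), 57.6)
([210, 305, 51, 32], array([517.7, 250.7]), array([32.8, 62.4]), 8.0, array([521.9, 251.4]), 32.6)
```

View pics/w2.png

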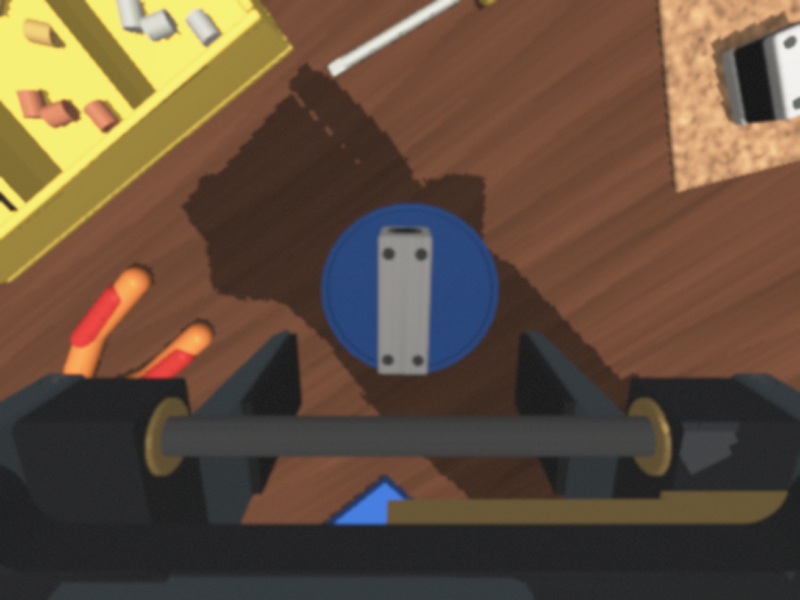

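The block's top is at (377,235), (432,235), (428,374) and (379,374), centred between the fingers and aligned. The motor stands upright on the mat at upper right.

```bash
python3 - <<'E'
from h import *
c=np.load('pics/w2c.npy',allow_pickle=True).item()
p=px2w(c,np.array([(377,235),(432,235),(428,374),(379,374)])*.64-.18,.044)*1000
e=np.roll(p,-1,0)-p
m=p.mean(0);print(m.round(1),np.linalg.norm(e,axis=1).round(1),np.degrees(np.arctan2(e[:,1],e[:,0])).round(1))
plan((*(m+[645,129])/2,16,-35))
E
```

```text
[646.9 128.6] [30.1 83.7 29.5 83.7] [-124.9  144.4   55.1  -35.2]
t 7.75 p [642.8 128.8 116.4] rpy [ 1.7994e+02  6.0000e-02 -3.4860e+01] q [  9.  25. 107.  -0.  48. 134.] F [-0.5  0.   0.6] gap 90.9
(np.float64(645.9332101448568), np.float64(128.82271143151084), 16, -35) -> [  2.7  -1.9 100.4] [0.001 0.001 0.002]
```

Request:
servo_tool --series '[[[1,-1,8],[0,0,0]],[[3,-2,30],[0,0,0]],[[3,-2,55],[0,0,0]],[[3,-2,78],[0,0,0]],[[3,-2,92],[0,0,0]],[[3,-2,99],[0,0,0]],[[3,-2,100],[0,0,0]],[[3,-2,100],[0,0,0]]]'

```text
clock: 8.42
ee_pos: [0.6473, 0.129, 0.0177]
eef_rot: [-3.142, -0.0, -0.61]
ft_force: [0.4, -0.3, 0.6]
finger_gap: 1.003
```

Request:
servo_tool --series '[[[0,0,0],[0,0,0]],[[0,0,0],[0,0,0]],[[0,0,0],[0,0,0]],[[0,0,0],[0,0,0]],[[0,0,0],[0,0,0]],[[0,0,0],[0,0,0]],[[0,0,0],[0,0,0]],[[0,0,0],[0,0,0]],[[0,0,0],[0,0,0]],[[0,0,0],[0,0,0]]]' --fingers 1

```text
clock: 9.25
ee_pos: [0.647, 0.1293, 0.0174]
eef_rot: [3.142, 0.0, -0.609]
ft_force: [-0.2, 0.2, -0.4]
finger_gap: 0.323
```

Request:
servo_tool --series '[[[0,0,-3],[0,0,0]],[[0,0,-10],[0,0,0]],[[0,0,-25],[0,0,0]],[[0,0,-45],[0,0,0]],[[0,0,-65],[0,0,0]],[[0,0,-85],[0,0,0]],[[0,0,-102],[0,0,0]],[[0,0,-112],[0,0,0]],[[0,0,-115],[0,0,0]],[[0,0,-115],[0,0,0]]]'

```text
clock: 10.08
ee_pos: [0.6473, 0.1293, 0.1335]
eef_rot: [-3.141, -0.001, -0.609]
ft_force: [-0.9, -0.6, -1.9]
finger_gap: 0.327
```

```bash
python3 -c "
from h import *
plan((449,-316,130,-20.7))"
```

```text
t 10.08 p [647.3 129.3 133.5] rpy [-1.7994e+02 -6.0000e-02 -3.4910e+01] q [  9.  24. 106.  -0.  50. 134.] F [-0.9 -0.6 -1.9] gap 29.7
(449, -316, 130, -20.7) -> [ 92.2 478.7   3.1] [-0.001 -0.001 -0.248]
```

Request:
servo_tool --series '[[[1,6,0],[0,0,0]],[[4,22,0],[0,0,0]],[[9,46,0],[0,0,0]],[[14,74,0],[0,0,0]],[[20,104,0],[0,0,0]],[[26,134,0],[0,0,0]],[[32,164,0],[0,0,0]],[[37,194,0],[0,0,0]],[[43,224,0],[0,0,0]],[[49,254,0],[0,0,0]]]'

```text
clock: 10.92
ee_pos: [0.5395, -0.1088, 0.1315]
eef_rot: [3.141, 0.002, -0.609]
ft_force: [0.4, -0.1, -1.4]
finger_gap: 0.329
```

Request:
servo_tool --series '[[[6,30,0],[0,0,-0.02]],[[11,60,0],[0,0,-0.05]],[[17,90,0],[0,0,-0.08]],[[23,119,0],[0,0,-0.11]],[[28,147,0],[0,0,-0.14]],[[33,173,0],[0,0,-0.17]],[[37,195,0],[0,0,-0.2]],[[40,212,0],[0,0,-0.23]],[[42,221,0],[0,0,-0.245]],[[43,225,0],[0,0,-0.248]]]'

```text
clock: 11.75
ee_pos: [0.4463, -0.3173, 0.1315]
eef_rot: [-3.141, 0.002, -0.362]
ft_force: [-0.1, 0.4, -1.8]
finger_gap: 0.328
```

Request:
servo_tool --series '[[[0,0,0],[0,0,0]],[[0,0,0],[0,0,0]]]'

```text
clock: 11.92
ee_pos: [0.4477, -0.3159, 0.1319]
eef_rot: [-3.141, 0.001, -0.362]
ft_force: [0.5, -0.9, -1.9]
finger_gap: 0.329
```

```bash
python3 -c "
from h import *
plan((449,-316,17,-20.7))"
```

```text
t 11.92 p [ 447.7 -315.9  131.9] rpy [-1.7998e+02  6.0000e-02 -2.0760e+01] q [-38.  15. 119.   0.  46.  73.] F [ 0.5 -0.9 -1.9] gap 30.0
(449, -316, 17, -20.7) -> [  1.4  -0.3 114.9] [-0.     0.001 -0.001]
```

Request:
servo_tool --series '[[[1,0,6],[0,0,0]],[[1,0,22],[0,0,0]],[[1,0,44],[0,0,0]],[[1,0,66],[0,0,0]],[[1,0,85],[0,0,0]],[[1,0,98],[0,0,0]],[[1,0,106],[0,0,0]],[[1,0,111],[0,0,0]],[[1,0,114],[0,0,0]],[[1,0,114],[0,0,0]]]'

```text
clock: 12.75
ee_pos: [0.4495, -0.3166, 0.0185]
eef_rot: [3.142, -0.0, -0.361]
ft_force: [-0.5, -0.2, -1.8]
finger_gap: 0.324
```

Request:
servo_tool --series '[[[0,0,0.5],[0,0,0]],[[0,0,0.5],[0,0,0]],[[0,0,0.5],[0,0,0]]]'

```text
clock: 13.0
ee_pos: [0.4496, -0.3169, 0.0186]
eef_rot: [3.141, -0.001, -0.361]
ft_force: [-1.3, 0.2, -3.1]
finger_gap: 0.328
```

Request:
servo_tool --series '[[[0,0,0.5],[0,0,0]],[[0,0,1],[0,0,0]],[[0,0,1],[0,0,0]],[[0,0,1],[0,0,0]]]'

```text
clock: 13.33
ee_pos: [0.4495, -0.3168, 0.0174]
eef_rot: [3.141, -0.0, -0.361]
ft_force: [-1.0, -1.0, 4.4]
finger_gap: 0.327
```

Contact, so I'll release and retreat.

Request:
servo_tool --series '[[[0,0,0],[0,0,0]],[[0,0,0],[0,0,0]],[[0,0,0],[0,0,0]],[[0,0,0],[0,0,0]],[[0,0,0],[0,0,0]],[[0,0,0],[0,0,0]],[[0,0,0],[0,0,0]],[[0,0,0],[0,0,0]],[[0,0,0],[0,0,0]]]' --fingers 0

```text
clock: 14.08
ee_pos: [0.4493, -0.3166, 0.0169]
eef_rot: [3.142, 0.0, -0.361]
ft_force: [0.3, 0.4, 0.1]
finger_gap: 0.959
```

Request:
servo_tool --series '[[[0,0,-10],[0,0,0]],[[0,0,-35],[0,0,0]],[[0,0,-65],[0,0,0]],[[0,0,-95],[0,0,0]],[[0,0,-117],[0,0,0]],[[0,0,-127],[0,0,0]],[[0,0,-127],[0,0,0]]]'

```text
clock: 14.67
ee_pos: [0.4503, -0.3174, 0.1465]
eef_rot: [3.14, -0.004, -0.361]
ft_force: [0.3, -0.3, -0.1]
finger_gap: 0.996
```

```bash
python3 -c "
from h import *
plan((467.5,274.5,145,-20.7),(560,0,145,-20.7))"
```

```text
t 14.67 p [ 450.3 -317.4  146.5] rpy [179.93  -0.22 -20.69] q [-38.  14. 119.   0.  47.  73.] F [ 0.3 -0.3 -0.1] gap 90.7
(467.5, 274.5, 145, -20.7) -> [-1.931e+02 -5.598e+02  1.000e-01] [ 0.001 -0.004  0.   ]
(560, 0, 145, -20.7) -> [  -9.6 -335.7    1.1] [ 0.001 -0.004  0.   ]
```

Request:
servo_tool --series '[[[0,-15,0],[0,0,0]],[[-1,-45,0],[0,0,0]],[[-2,-80,0],[0,0,0]],[[-3,-117,0],[0,0,0]],[[-4,-154,0],[0,0,0]],[[-5,-191,0],[0,0,0]],[[-7,-228,0],[0,0,0]],[[-10,-264,0],[0,0,0]],[[-16,-298,0],[0,0,0]],[[-28,-330,0],[0,0,0]]]'

```text
clock: 15.5
ee_pos: [0.5398, 0.0038, 0.1426]
eef_rot: [3.141, 0.001, -0.361]
ft_force: [1.4, -0.4, 0.2]
finger_gap: 0.999
```

Request:
servo_tool --series '[[[-20,-30,0],[0,0,0]],[[-42,-60,0],[0,0,0]],[[-64,-90,0],[0,0,0]],[[-86,-120,0],[0,0,0]],[[-108,-150,0],[0,0,0]],[[-128,-178,0],[0,0,0]],[[-145,-203,0],[0,0,0]],[[-158,-221,0],[0,0,0]],[[-165,-230,0],[0,0,0]],[[-165,-230,0],[0,0,0]]]'

```text
clock: 16.33
ee_pos: [0.4655, 0.2767, 0.1427]
eef_rot: [3.14, 0.001, -0.359]
ft_force: [0.2, -0.6, -0.9]
finger_gap: 0.998
```

```bash
python3 - <<'E'
from h import *
plan((467.5,274.5,30,-20.7))
c=imaging.camera_info('wrist'); im=imaging.grab_frame('wrist'); np.save('pics/w3.npy',im)
cv2.imwrite('pics/w3.png',cv2.resize(im[:,:,::-1],(800,600),interpolation=cv2.INTER_CUBIC)); np.save('pics/w3c.npy',c,allow_pickle=True)
hsv=cv2.cvtColor(im,cv2.COLOR_RGB2HSV); H,S,V=[hsv[...,i] for i in range(3)]
for r in rect(c,(H>98)&(H<125)&(S>110)&(V>40),.009): print(r)
E
```

```text
t 16.33 p [465.5 276.7 142.7] rpy [ 1.7993e+02  7.0000e-02 -2.0570e+01] q [ 28.  13. 120.   0.  47. 139.] F [ 0.2 -0.6 -0.9] gap 90.8
(467.5, 274.5, 30, -20.7) -> [  2.8   1.2 112.7] [0.001 0.001 0.002]
([199, 107, 127, 122], array([474.9, 269.8]), array([103.7, 103.7]), 8.2, array([475.1, 269.6]), 72.0)
```

View pics/w3.png

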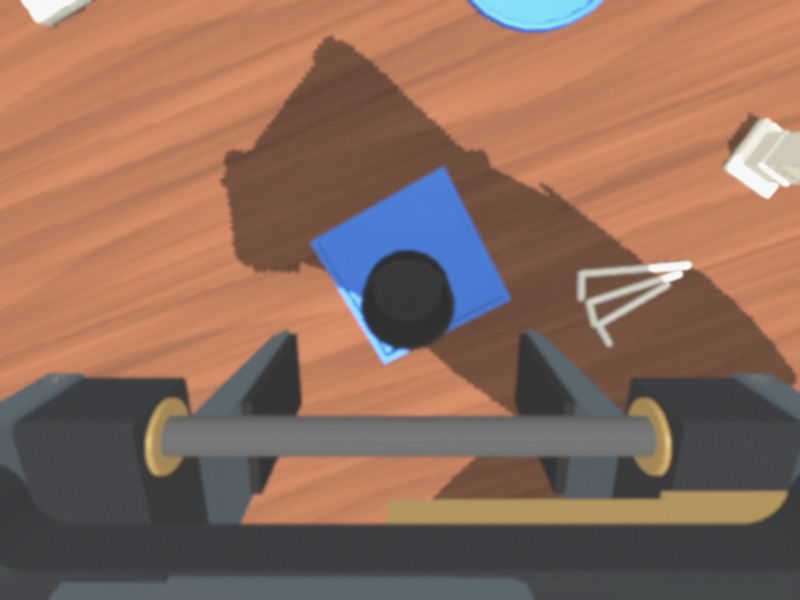

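The hopper's rim spans about x 362–454, with its bottom at y 348, so its centre is about (408,302). The tower stands at upper right.

```bash
python3 - <<'E'
from h import *
c=np.load('pics/w3c.npy',allow_pickle=True).item()
p=px2w(c,np.array([(408,302),(362,302),(454,302),(408,348)])*.64-.18,.066)*1000
print(p.round(1).tolist(),np.linalg.norm(p[1]-p[2]))
plan((*((p[0]+[467.5,274.5])/2),30,-20.7))
E
```

```text
[[470.9, 274.1], [480.3, 299.2], [461.4, 249.1], [443.8, 284.3]] 53.58054889221334
t 16.38 p [465.9 275.6 142.8] rpy [ 1.7992e+02  6.0000e-02 -2.0600e+01] q [ 28.  13. 120.  -0.  47. 139.] F [-0.5 -0.  -0.1] gap 91.1
(np.float64(469.1903269844559), np.float64(274.3160360421644), 30, -20.7) -> [ 3.600e+00 -1.000e-01  1.128e+02] [0.001 0.001 0.002]
```

Request:
servo_tool --series '[[[2,0,8],[0,0,0]],[[4,0,28],[0,0,0]],[[4,0,53],[0,0,0]],[[4,0,77],[0,0,0]],[[4,0,97],[0,0,0]],[[4,0,108],[0,0,0]],[[4,0,113],[0,0,0]],[[4,0,113],[0,0,0]]]'

```text
clock: 17.05
ee_pos: [0.4702, 0.2731, 0.03]
eef_rot: [3.14, 0.001, -0.362]
ft_force: [-0.5, -0.8, -0.3]
finger_gap: 1.0
```

Request:
servo_tool --series '[[[0,0,0],[0,0,0]],[[0,0,0],[0,0,0]],[[0,0,0],[0,0,0]],[[0,0,0],[0,0,0]],[[0,0,0],[0,0,0]],[[0,0,0],[0,0,0]],[[0,0,0],[0,0,0]],[[0,0,0],[0,0,0]]]' --fingers 1

```text
clock: 17.72
ee_pos: [0.4707, 0.2743, 0.0313]
eef_rot: [-3.141, -0.0, -0.361]
ft_force: [0.1, 0.4, 5.9]
finger_gap: 0.607
```

Request:
servo_tool --series '[[[0,0,-3],[0,0,0]],[[0,0,-10],[0,0,0]],[[0,0,-25],[0,0,0]],[[0,0,-45],[0,0,0]],[[0,0,-63],[0,0,0]],[[0,0,-75],[0,0,0]],[[0,0,-80],[0,0,0]],[[0,0,-80],[0,0,0]]]'

```text
clock: 18.38
ee_pos: [0.4708, 0.2743, 0.112]
eef_rot: [-3.14, -0.001, -0.361]
ft_force: [0.1, -0.1, -0.9]
finger_gap: 0.611
```

```bash
python3 -c "
from h import *
plan((642.5,127.5,110,-20.7))"
```

```text
t 18.38 p [470.8 274.3 112. ] rpy [-1.7993e+02 -7.0000e-02 -2.0690e+01] q [ 28.  17. 120.  -0.  44. 138.] F [ 0.1 -0.1 -0.9] gap 55.6
(642.5, 127.5, 110, -20.7) -> [212.5  76.7   2.2] [-0.001 -0.001  0.   ]
```

Request:
servo_tool --series '[[[6,2,0],[0,0,0]],[[24,9,0],[0,0,0]],[[50,18,0],[0,0,0]],[[80,29,0],[0,0,0]],[[110,40,0],[0,0,0]],[[140,51,0],[0,0,0]],[[168,61,0],[0,0,0]],[[192,70,0],[0,0,0]],[[207,75,0],[0,0,0]],[[212,77,0],[0,0,0]]]'

```text
clock: 19.22
ee_pos: [0.6427, 0.1254, 0.1098]
eef_rot: [3.141, 0.001, -0.363]
ft_force: [0.1, -0.5, -1.0]
finger_gap: 0.608
```

Request:
servo_tool --series '[[[0,0,0],[0,0,0]],[[0,0,6],[0,0,0]],[[0,0,22],[0,0,0]],[[0,0,42],[0,0,0]],[[0,0,60],[0,0,0]],[[0,0,71],[0,0,0]],[[0,0,76],[0,0,0]],[[0,0,78],[0,0,0]],[[0,0,79],[0,0,0]],[[0,0,79],[0,0,0]]]'

```text
clock: 20.05
ee_pos: [0.6418, 0.1274, 0.0326]
eef_rot: [-3.141, -0.001, -0.361]
ft_force: [0.7, 0.2, -0.8]
finger_gap: 0.605
```

Request:
servo_tool --series '[[[0,0,0.5],[0,0,0]],[[0,0,0.5],[0,0,0]],[[0,0,0.5],[0,0,0]]]'

```text
clock: 20.3
ee_pos: [0.6418, 0.1272, 0.032]
eef_rot: [-3.141, -0.001, -0.361]
ft_force: [0.9, 0.3, -1.0]
finger_gap: 0.606
```

Request:
servo_tool --series '[[[0,0,0.5],[0,0,0]],[[0,0,1],[0,0,0]],[[0,0,1],[0,0,0]],[[0,0,1],[0,0,0]]]'

```text
clock: 20.63
ee_pos: [0.642, 0.1272, 0.0313]
eef_rot: [-3.141, -0.001, -0.361]
ft_force: [-2.3, -0.2, 8.1]
finger_gap: 0.61
```

Request:
servo_tool --series '[[[0,0,0],[0,0,0]],[[0,0,0],[0,0,0]],[[0,0,0],[0,0,0]],[[0,0,0],[0,0,0]],[[0,0,0],[0,0,0]],[[0,0,0],[0,0,0]],[[0,0,0],[0,0,0]]]' --fingers 0

```text
clock: 21.22
ee_pos: [0.6414, 0.1271, 0.0304]
eef_rot: [3.142, 0.0, -0.361]
ft_force: [0.2, 1.4, 0.7]
finger_gap: 1.002
```

Request:
servo_tool --series '[[[0,0,-10],[0,0,0]],[[0,0,-35],[0,0,0]],[[0,0,-65],[0,0,0]],[[0,0,-92],[0,0,0]],[[0,0,-108],[0,0,0]],[[0,0,-114],[0,0,0]],[[0,0,-114],[0,0,0]]]'

```text
clock: 21.8
ee_pos: [0.6423, 0.1273, 0.1464]
eef_rot: [-3.14, -0.002, -0.361]
ft_force: [0.1, -0.8, 1.0]
finger_gap: 0.998
```

```bash
python3 -c "
from h import *
plan((632.2,-114.1,140,-12.6))"
```

```text
t 21.8 p [642.3 127.3 146.4] rpy [-1.7992e+02 -1.4000e-01 -2.0690e+01] q [  9.  22. 107.   0.  51. 120.] F [ 0.1 -0.8  1. ] gap 90.8
(632.2, -114.1, 140, -12.6) -> [ 75.8 229.4   6.3] [-0.001 -0.003 -0.141]
```

Request:
servo_tool --series '[[[4,11,0],[0,0,-0.01]],[[12,36,1],[0,0,-0.02]],[[22,66,2],[0,0,-0.04]],[[32,97,3],[0,0,-0.06]],[[42,128,4],[0,0,-0.08]],[[52,158,5],[0,0,-0.1]],[[62,187,6],[0,0,-0.12]],[[70,211,6],[0,0,-0.13]],[[75,226,6],[0,0,-0.14]],[[76,229,6],[0,0,-0.14]]]'

```text
clock: 22.63
ee_pos: [0.6307, -0.1162, 0.1369]
eef_rot: [3.141, 0.002, -0.223]
ft_force: [-0.0, 0.2, -0.3]
finger_gap: 1.0
```

Request:
servo_tool --series '[[[0,0,0],[0,0,0]],[[0,0,0],[0,0,0]]]'

```text
clock: 22.8
ee_pos: [0.6312, -0.1134, 0.1376]
eef_rot: [-3.141, 0.001, -0.222]
ft_force: [0.6, 0.3, 0.2]
finger_gap: 0.997
```

```bash
python3 - <<'E'
from h import *
plan((632.2,-114.1,16,-12.6))
im=imaging.grab_frame('wrist')
cv2.imwrite('pics/w4.png',cv2.resize(im[:,:,::-1],(800,600),interpolation=cv2.INTER_CUBIC))
E
```

```text
t 22.8 p [ 631.2 -113.4  137.6] rpy [-1.7999e+02  8.0000e-02 -1.2700e+01] q [-12.  22. 108.   0.  50.  90.] F [0.6 0.3 0.2] gap 90.8
(632.2, -114.1, 16, -12.6) -> [  1.3   0.5 121.5] [-0.     0.001 -0.002]
```

View pics/w4.png

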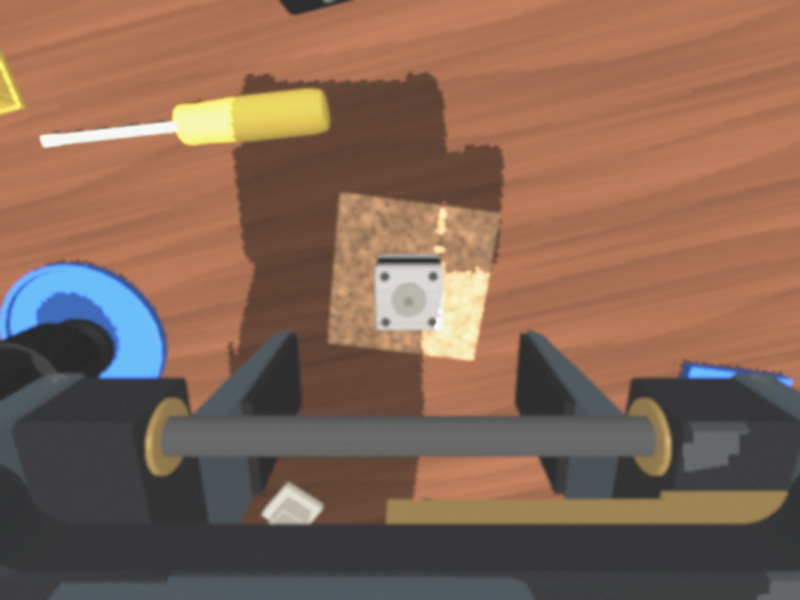

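The motor stands squarely between the fingers at (409,297), centred on the mat, and the hopper is in the round tray at left.

Request:
servo_tool --series '[[[1,1,8],[0,0,0]],[[1,1,30],[0,0,0]],[[1,1,57],[0,0,0]],[[1,1,84],[0,0,0]],[[1,1,105],[0,0,0]],[[1,1,117],[0,0,0]],[[1,1,121],[0,0,0]],[[1,1,121],[0,0,0]]]'

```text
clock: 23.52
ee_pos: [0.6321, -0.1146, 0.0166]
eef_rot: [-3.142, 0.001, -0.221]
ft_force: [0.1, 0.2, -0.2]
finger_gap: 1.001
```

Request:
servo_tool --series '[[[0,0,0],[0,0,0]],[[0,0,0],[0,0,0]],[[0,0,0],[0,0,0]],[[0,0,0],[0,0,0]],[[0,0,0],[0,0,0]],[[0,0,0],[0,0,0]],[[0,0,0],[0,0,0]],[[0,0,0],[0,0,0]],[[0,0,0],[0,0,0]]]' --fingers 1

```text
clock: 24.27
ee_pos: [0.6325, -0.1152, 0.0175]
eef_rot: [-3.142, -0.0, -0.221]
ft_force: [-0.4, 0.1, 2.0]
finger_gap: 0.459
```

Request:
servo_tool --series '[[[0,0,-3],[0,0,0]],[[0,0,-10],[0,0,0]],[[0,0,-25],[0,0,0]],[[0,0,-45],[0,0,0]],[[0,0,-67],[0,0,0]],[[0,0,-89],[0,0,0]],[[0,0,-105],[0,0,0]],[[0,0,-113],[0,0,0]],[[0,0,-115],[0,0,0]],[[0,0,-115],[0,0,0]]]'

```text
clock: 25.1
ee_pos: [0.6325, -0.1152, 0.1331]
eef_rot: [-3.142, -0.001, -0.221]
ft_force: [-0.5, 0.1, -2.5]
finger_gap: 0.462
```

```bash
python3 -c "
from h import *
plan((474.5,270,130,-12.6))"
```

```text
t 25.1 p [ 632.5 -115.2  133.1] rpy [-1.800e+02 -5.000e-02 -1.267e+01] q [-12.  23. 108.   0.  49.  90.] F [-0.5  0.1 -2.5] gap 42.1
(474.5, 270, 130, -12.6) -> [-238.6 -341.1    2.9] [-0.    -0.001 -0.001]
```

Request:
servo_tool --series '[[[-3,-5,0],[0,0,0]],[[-12,-17,0],[0,0,0]],[[-26,-37,0],[0,0,0]],[[-42,-60,0],[0,0,0]],[[-59,-84,0],[0,0,0]],[[-76,-109,0],[0,0,0]],[[-93,-133,0],[0,0,0]],[[-110,-157,0],[0,0,0]],[[-127,-181,0],[0,0,0]],[[-144,-206,0],[0,0,0]]]'

```text
clock: 25.93
ee_pos: [0.5349, 0.1192, 0.1315]
eef_rot: [3.141, 0.002, -0.221]
ft_force: [0.4, 0.9, -1.9]
finger_gap: 0.462
```

Request:
servo_tool --series '[[[-17,-24,0],[0,0,0]],[[-34,-48,0],[0,0,0]],[[-50,-71,0],[0,0,0]],[[-65,-92,0],[0,0,0]],[[-78,-111,0],[0,0,0]],[[-87,-124,0],[0,0,0]],[[-92,-132,0],[0,0,0]],[[-95,-135,0],[0,0,0]],[[-95,-135,0],[0,0,0]],[[-95,-135,0],[0,0,0]]]'

```text
clock: 26.77
ee_pos: [0.4738, 0.2696, 0.1321]
eef_rot: [3.141, 0.0, -0.221]
ft_force: [0.0, -0.4, -2.2]
finger_gap: 0.457
```

```bash
python3 -c "
from h import *
plan((474.5,270,18,-12.6))"
```

```text
t 26.77 p [473.8 269.6 132.1] rpy [ 1.7998e+02  2.0000e-02 -1.2670e+01] q [ 27.  15. 119.  -0.  46. 130.] F [ 0.  -0.4 -2.2] gap 41.6
(474.5, 270, 18, -12.6) -> [  0.6  -0.6 114.1] [ 0.     0.    -0.001]
```

Request:
servo_tool --series '[[[0,0,6],[0,0,0]],[[0,0,22],[0,0,0]],[[0,0,44],[0,0,0]],[[0,0,66],[0,0,0]],[[0,0,85],[0,0,0]],[[0,0,98],[0,0,0]],[[0,0,106],[0,0,0]],[[0,0,111],[0,0,0]],[[0,0,114],[0,0,0]],[[0,0,114],[0,0,0]]]'

```text
clock: 27.6
ee_pos: [0.4742, 0.2699, 0.0185]
eef_rot: [-3.142, -0.0, -0.221]
ft_force: [-0.2, 0.0, -3.1]
finger_gap: 0.46
```

Request:
servo_tool --series '[[[0,0,0.5],[0,0,0]],[[0,0,0.5],[0,0,0]],[[0,0,0.5],[0,0,0]]]'

```text
clock: 27.85
ee_pos: [0.4744, 0.2702, 0.0185]
eef_rot: [-3.141, -0.001, -0.221]
ft_force: [0.5, -0.4, -1.6]
finger_gap: 0.459
```

Request:
servo_tool --series '[[[0,0,0.5],[0,0,0]],[[0,0,1],[0,0,0]],[[0,0,1],[0,0,0]],[[0,0,1],[0,0,0]]]'

```text
clock: 28.18
ee_pos: [0.4743, 0.2701, 0.0175]
eef_rot: [-3.141, -0.0, -0.221]
ft_force: [-3.0, -1.2, 8.0]
finger_gap: 0.46
```

Request:
servo_tool --series '[[[0,0,0],[0,0,0]],[[0,0,0],[0,0,0]],[[0,0,0],[0,0,0]],[[0,0,0],[0,0,0]],[[0,0,0],[0,0,0]],[[0,0,0],[0,0,0]],[[0,0,0],[0,0,0]],[[0,0,0],[0,0,0]]]' --fingers 0

```text
clock: 28.85
ee_pos: [0.474, 0.27, 0.0169]
eef_rot: [3.142, 0.0, -0.221]
ft_force: [0.7, 0.3, -0.6]
finger_gap: 0.989
```

Request:
servo_tool --series '[[[0,0,-10],[0,0,0]],[[0,0,-35],[0,0,0]],[[0,0,-65],[0,0,0]],[[0,0,-95],[0,0,0]],[[0,0,-125],[0,0,0]],[[0,0,-155],[0,0,0]],[[0,-20,-180],[0,0,0]],[[0,-50,-190],[0,0,0]],[[0,-85,-195],[0,0,0]],[[0,-120,-195],[0,0,0]]]'

```text
clock: 29.68
ee_pos: [0.5012, 0.3887, 0.2149]
eef_rot: [-3.139, -0.002, -0.222]
ft_force: [0.2, 0.3, 0.1]
finger_gap: 1.0
```

Request:
servo_tool --series '[[[0,-35,0],[0,0,0]],[[0,-60,0],[0,0,0]],[[0,-70,0],[0,0,0]],[[0,-70,0],[0,0,0]],[[0,-70,0],[0,0,0]],[[0,-70,0],[0,0,0]]]'

```text
clock: 30.18
ee_pos: [0.5154, 0.4541, 0.212]
eef_rot: [3.141, 0.0, -0.222]
ft_force: [-0.3, 0.1, -0.4]
finger_gap: 0.997
```

```bash
python3 - <<'E'
from h import *
plan()
c=imaging.camera_info('top'); im=imaging.grab_frame('top'); np.save('pics/top2.npy',im)
cells=[]
for x,y in ((153,216),(214,146),(405,224),(257,219)):
    cells.append(cv2.resize(im[y-30:y+30,x-40:x+40],(400,300),interpolation=cv2.INTER_CUBIC))
g=np.vstack([np.hstack(cells[:2]),np.hstack(cells[2:])])
cv2.imwrite('pics/crops2.png',g[:,:,::-1])
cv2.imwrite('pics/scene2.png',cv2.resize(imaging.grab_frame('scene')[:,:,::-1],(800,600),interpolation=cv2.INTER_CUBIC))
E
```

```text
t 30.18 p [515.4 454.1 212. ] rpy [ 1.7996e+02  2.0000e-02 -1.2700e+01] q [ 39.  21. 101.  -0.  58. 142.] F [-0.3  0.1 -0.4] gap 90.8
```

View pics/crops2.png

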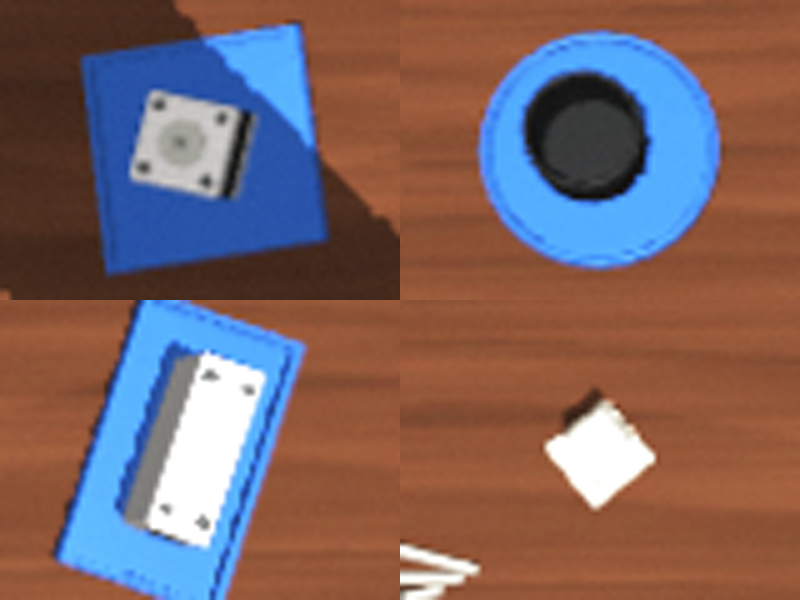

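View pics/scene2.png

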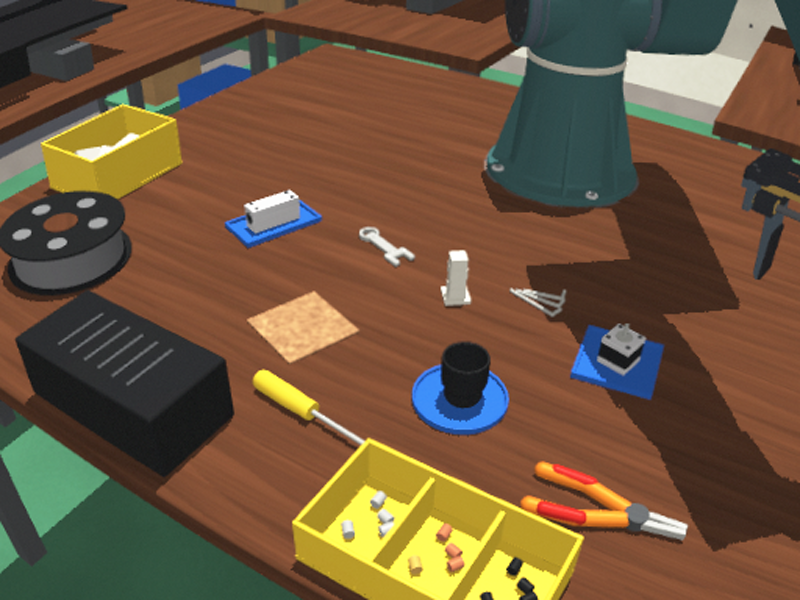

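All three parts are upright in their own trays and the tower is unmoved. One numeric check of the centres before handing in:

```bash
python3 - <<'E'
from h import *
c=imaging.camera_info('top')
def w(pts,org,cell,z): return px2w(c,(np.array(pts)-cell+.5)/5-.5+np.array(org),z)*1000
T={'motor':(474,270.3),'block':(448,-315),'hopper':(641.8,127.9)}
def show(n,p):
    e=np.roll(p,-1,0)-p; m=p.mean(0)
    print(n,m.round(1),'off tray',(m-T[n]).round(1),'ang',np.degrees(np.arctan2(e[:,1],e[:,0])).round(1))
show('motor',w([(150,90),(241,107),(225,196),(131,179)],(113,186),(0,0),.044))
show('block',w([(203,350),(268,372),(211,548),(146,528)],(365,194),(0,300),.044))
show('hopper',w([(525,134),(649,134),(587,70),(587,200)],(174,116),(400,0),.066))
E
```

```text
motor [474.3 268.7] off tray [ 0.3 -1.6] ang [-101.1  170.9   79.2  -10.7]
block [ 447.8 -315.6] off tray [-0.2 -0.6] ang [-109.7  159.4   72.3  -20.2]
hopper [635.5 126.6] off tray [-6.3 -1.3] ang [ -90.6   43.3 -179.8   42.6]
```

The hopper reads 6 mm off, and its rim was my loosest reading. I'll cross-check it with an enlarged scene crop and a dark-pixel fit.

```bash
python3 - <<'E'
from h import *
c=imaging.camera_info('top'); im=np.load('pics/top2.npy')
m=np.zeros(im.shape[:2],bool); s=np.s_[122:170,190:238]; m[s]=im[s].max(2)<70
print('top dark',rect(c,m,.066))
c=imaging.camera_info('scene'); s=imaging.grab_frame('scene'); hsv=cv2.cvtColor(s,cv2.COLOR_RGB2HSV); H,S,V=[hsv[...,i] for i in range(3)]
print(rect(c,(H>98)&(H<125)&(S>110)&(V>40),.009))
x0,y0=255,210
cv2.imwrite('pics/sc.png',cv2.resize(s[y0:y0+75,x0:x0+100,::-1],(800,600),interpolation=cv2.INTER_CUBIC))
E
```

```text
top dark [([199, 131, 24, 25], array([634.3, 127.7]), array([56. , 52.6]), 0.0, array([633.2, 127.3]), 29.9)]
[([114, 41, 47, 29], array([  61.2, -842.2]), array([117.5, 261.4]), 89.9, array([  62.7, -841.2]), 139.8), ([144, 128, 62, 30], array([ 451.3, -312.8]), array([ 90.7, 142.7]), 68.6, array([ 452. , -310.7]), 78.5), ([365, 208, 60, 48], array([478.1, 271.1]), array([115.1, 105. ]), 8.0, array([478.4, 271. ]), 75.4), ([264, 234, 62, 44], array([649.7, 131.7]), array([112.5, 114.7]), 24.2, array([645.5, 129.5]), 61.3)]
```

View pics/sc.png

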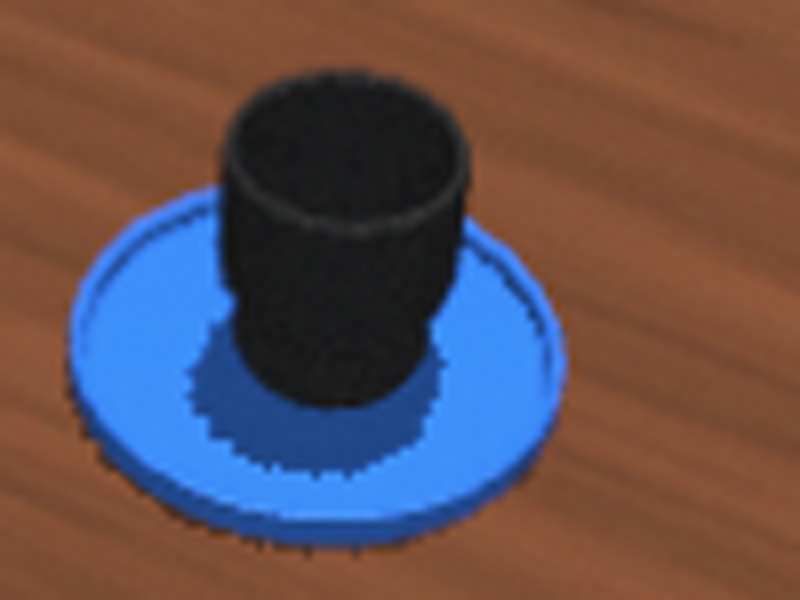

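The scene crop shows the rim ellipse through (224,150), (468,165), (345,70) and (352,235), and the tray's top edge through (70,330), (567,355), (545,455), (340,521) and (215,188).

```bash
python3 - <<'E'
from h import *
from scipy.optimize import least_squares
c=imaging.camera_info('scene')
def circ(p,z,r):
    w=px2w(c,(np.array(p)+.5)/8-.5+np.array((255,210)),z)*1000
    s=least_squares(lambda q:np.hypot(*(w-q[:2]).T)-r,w.mean(0)); return s.x.round(1),s.fun.round(1)
print('rim',circ([(224,150),(468,165),(345,70),(352,235)],.066,28))
print('tray',circ([(70,330),(567,355),(545,455),(340,521),(215,188)],.009,58))
print('foot',circ([(237,340),(430,345),(340,408),(270,393),(400,393)],.004,21))
E
```

```text
rim (array([638.7, 129.2]), array([-0.5, -0.5,  0.3,  0.4]))
tray (array([641.9, 129.3]), array([ 0.9, -0.9,  2.6, -0.7,  0.8]))
foot (array([637. , 129.7]), array([ 1.5,  2.1, -0.6,  1. ,  0.2]))
```

By the scene camera the hopper is 3–5 mm off its tray's centre, and by the top camera 6–8 mm. Both are within the 13 mm limit, so I'll hand in.

```bash
python3 -c "
from cell import env
print(env.sign_off())"
```

```text
the job is handed in; nothing more can be done
None
```

I parked the motor on the cork mat and let go of it there. Then I moved the block to the oblong tray, the hopper to the round tray and the motor to the square tray. Each part was lowered until I felt contact before release. The job was handed in at about 30 s of the 106 s allowed, with the arm raised clear of everything.

In the last pictures all three parts stand upright in their own trays and the test tower is where it was. The handing-in call gives no verdict, so these are my own measurements:

| Part | Offset from tray centre (limit 13 mm) |
|---|---|
| Motor | about 2 mm |
| Block | about 1 mm, aligned to within about 2° (limit 17°) |
| Hopper | 3–5 mm by the scene camera, 6–8 mm by the top camera |

- **Hopper readings:** the two cameras disagreed by about 3 mm. Both are inside the limit, so I left the hopper in place.
- **Slip on the way:** one early approach move was written in the wrong axes and landed about 17 mm off. I corrected it before touching anything.

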